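Lock the tin away behind the swing bar

TASK

Set the green tin upright on the floor of the stowing bay and let go of it; then push the free end of the open locking bar round against its end stop until the spring pawl clicks up behind it, so that the bar stays shut when you leave it. Feel your way at the stop and never push the bar harder than 18 N, don't drop or tip the tin, and leave everything else on the flap alone.

Things in the scene. Friction and masses are not known exactly. Their poses are not given: they have to be found in the camera images.
- bay: Stowing bay screwed to the flap: plywood floor 6 mm thick, 250 (x) by 156 (y) mm, with 6 mm thick fences of light wood, tops 30 mm above the flap, at y = -137, x = -116 and x = +128 mm. Its +y side is open; the locking bar closes it off. Origin on the flap; x runs along the open side towards the brass pivot pin, which stands at x = +110, y = 0 mm, 41 mm high; z up.
- bay_floor (a point): Middle of the clear bay floor, on its top face (6 mm above the flap), at (20, -80, 6) mm in the bay's frame: a good place for the tin to stand.
- lock_bar: Aluminium locking bar, red free end; 24 mm wide, from 12 to 34 mm above the flap. Turns about the upright pin: origin on the pin's axis at flap height; the bar lies along its own -x, free end 220 mm out. Shut, its axes match the bay's within 0.09 rad; at the start its free end is swung out to the bay's +y side by 0.58 to 0.92 rad. It rubs a little (under 1 N at the free end) and stays where left.
- bar_push (a point): On the bar's centre line in its red end, 185 mm from the pin, 23 mm above the flap; axes as the bar's. Push here, on the face away from the bay (12 mm from the centre line); all beside it there is under 9 mm high. The bar first rides over the pawl (1 to 2 N more), then presses the stop's pad; at a push of about 7 to 8 N the pawl springs up behind it. 10 N is plenty; never pass 18 N.
- bar_tip (a point): Middle of the bar's free end face, 220 mm from the pin, 23 mm above the flap. Axes as the bar's.
- stop_mid (a point): Mid setting of the end stop's pad face (steel post with a sprung black pad that meets the bar's bay-side face 200 mm from the pin), 23 mm above the flap. Post and pawl share a dark plate clamped anew each time, up to 0.09 rad about the pin (18 mm here) either way; the setting is NOT measured: feel or see it. The pad yields 5 mm, from 2 to 11 N, then is solid; the pawl catches at about 3 mm.
- pawl (a joint): Travel in m of the brass spring pawl under the bar, 110 mm from the pin, ramp towards the bay's +y: 0 = up (4 mm proud of the bar's underside), about 0.004 = pressed down by the bar lying on it. It is up both before the bar arrives and once the bar is caught.
- tin_center (a point): Closed green tin with steel lid rim, upright cylinder 60 mm across, 80 mm high, about 0.2 kg; the point is its centre, 40 mm above its underside. It starts standing on the flap beside the bay.
- dish: Bystander: shallow stainless dish, 144 mm across, 22 high, empty. Origin under its centre.
- jar: Bystander: frosted glass jar with wooden lid, 72 mm across, 111 high. Origin under its centre.
- scoop: Bystander: white plastic measuring scoop, cup 48 mm across, 34 high, with an 82 mm flat handle along its own +x. Origin under its centre.
- bowl: Bystander: blue silicone collapsible bowl, 150 mm across, 50 high. Origin under its centre.
- mug: Bystander: white mug, 80 mm across, 90 high. Origin under its centre.
- pot: Bystander: small plant in a terracotta pot, 96 mm across, about 135 high overall. Origin under its centre.
Things that resemble listed ones, but are neither listed nor needed, are in the scene too. What is shaped like the part that bears tin_center but orange is not meant.

How it is judged:
By the outcome, as a careful person would: the job done as asked, in the order asked, and still so for the second after the job is handed in, with the robot touching nothing.
It also fails if it takes over 69 s, if anything falls off the work surface, if the arm or the gripper's body presses on something with over 40 N, if the wrist force passes 120 N, or if a joint passes its speed limit or range.

ROBOT

A 6-joint arm with a two-finger parallel gripper is mounted at the origin on the work surface. World frame = base frame: x ahead of the robot, y to its left, z up, the work surface at z = 0. Lengths are in m, angles in degrees, forces in N, time in s.
With the tool pointing down it reaches from about 0.4 to 0.825 m from the base axis. Payload 7 kg.
Tool frame: the origin (TCP) lies on the centre line of the jaws, within the pads' length; the fingertips stand 11 mm ahead of it and the grasp point (between the pads) lies 8 mm behind it; z points along the fingers, y is the line along which they close (so a half turn about z gives the same grasp; the last joint's range is limited). The gripper opens to 88 mm and grips with 3 to 60 N. Pads are 19 mm wide; open, the fingers measure 130 mm over their backs; the gripper's body (78 mm by 193 mm) begins 47 mm behind the grasp point.
Start: joints at [-49.784, 20.546, 0.682, 0, -70.136, -16.507], TCP at [0.271, -0.618, 0.213] pointing down, gripper open.
Joint ranges: [-176.03, 176.03], [-82.01, 121.73], [-58.28, 71.71], [-173.87, 95.51], [-174.79, -0.11], [-173.66, 173.66]. Speed limits (degrees/s): [136.94, 136.94, 172.46, 180, 180, 180].

INTERFACE

Orientations are given as [roll, pitch, yaw] about the fixed x, y, z axes, in that order (R = Rz(yaw) Ry(pitch) Rx(roll)).
In Python, from plant import r, capture, camera_model, job gives the robot as it stands.
- The arm moves only by the tool drive_tool, never from a script. Its argument "increments" is a list that holds one entry, the list of rows, each a list of 5 numbers: the gripper's target within -1 to 1 (fully open at 1, half-way at 0, shut at -1), then the shift along the tool's x, y, z scaled (see below), then the turn about the tool's z scaled (see below). In form: [[[gripper, tx, ty, tz, roll], ...]]. A call has 1 to 5 rows; each row is the pose to reach, as a shift and turn from the pose commanded when the call began, along the tool's axes at that moment, turning the shorter way round; what a row does not reach only later rows make up. The controller multiplies each number of a shift by 120 mm and each number of a turn by 360 degrees. A row lasts 1/8 s, in which the tool goes at most 62.5 mm and 10.7 degrees, less where a joint would pass 70% of its speed; a pose out of reach is approached as far as the arm can. A call with a number of a shift or a turn outside -1 to 1 is refused whole. A call with a gripper value outside its range is refused whole. The fingers move at their own pace and stop on an object; "squeeze" is the grip in N (left out, the last holds). Time passes only in rows, so rows that repeat a pose let the fingers close. It gives the time, the measured TCP pose, the force, the opening and the grip force at its end, in the units of the state.
- r.get_state(): the state, without advancing time (a new reading comes with each control period).
- capture(name): name is "side" or "top" or "wrist"; returns the picture (384x512x3 uint8, red, green, blue); there is no depth.
- camera_model(name): a dict with "camera_matrix" (3x3 intrinsics, pixels), "rvec" (rotation vector, rad) and "tvec" (3), from world to camera coordinates, as OpenCV has them. Camera axes: x right, y down, z forward; pixel columns grow to the right and rows downward; lengths in m; the calibration is good to about 2 mm. A picture is of the moment at which its call begins: read the wrist's pose just before it. camera_model takes no time and is no camera call; for the wrist camera it gives the pose at the moment of the call.
- job.close_job(): hands the job in; it is judged then, once.
The state is a dict: "time_s": time; "joints": joint angles; "qd": joint speeds; "joint_torque": joint torques, N m; "tcp_pos": TCP position; "eef_rot": TCP orientation; "contact_force": force on the tool from outside, world axes, zero at the start; "moment": the same for the moment, N m; "gripper_width": finger opening in m; "gripper_force": force on a finger pad.
Only numpy, scipy, OpenCV 4.12 (cv2) and the standard library are available. Lean on these libraries where they do the work, as an engineer would, in place of code of your own. Each camera call takes 0.05 s, during which the arm holds its last target. There are 200 camera calls.

## Working session

There is one attempt and no reset: what is moved stays moved. The work goes in short steps, Python scripts to look and compute and a tool call to move; the robot and the scene stay as the last step left them, time stands still between calls to the robot, and variables do not carry over. Pictures are saved under pics/ and viewed, at most 10 in all, crops included, and the job is handed in when it is done.

Besides the shell and the picture viewer there is one more tool, called after ">>>" in YAML: its name, and indented under it one key for each argument. drive_tool: Moves the arm, as the interface text tells. Its arguments: {"type":"object","properties":{"increments":{"type":"array"},"squeeze":{"type":"number"}},"required":["increments"]}

```bash
ls; mkdir -p pics; python3 - <<'E'
from plant import r,capture,camera_model
import cv2,numpy as np
print(r.get_state())
for n in("side","top"):
    im=capture(n); np.save(f"pics/{n}0.npy",im); cv2.imwrite(f"pics/{n}0.png",cv2.resize(im[:,:,::-1],None,fx=1.5,fy=1.5))
    m=camera_model(n); R=cv2.Rodrigues(np.array(m["rvec"],float))[0]; print(n,m["camera_matrix"],-R.T@np.array(m["tvec"]).ravel())
E
```

```text
pics
{'time_s': 0.0, 'joints': array([-4.97846348e+01,  2.05910982e+01,  6.32272392e-01, -1.98262980e-02,
       -7.01349065e+01, -1.65081319e+01]), 'qd': array([ 0.07285554,  0.12529802,  0.00702324, -0.05118609, -0.00729096,
       -0.07422816]), 'joint_torque': array([ 1.86240213e-03, -5.82711303e+01,  2.93054670e+01,  6.99728921e+00,
        6.53704628e-03, -1.62275228e-04]), 'tcp_pos': array([ 0.27116668, -0.61756979,  0.21211602]), 'eef_rot': array([ 1.79904835e+02, -8.76712920e-03, -1.56299512e+02]), 'contact_force': array([ 0.19069102, -0.35633774,  0.38939247]), 'moment': array([-0.01631908, -0.00754229,  0.01557226]), 'gripper_force': 0.0, 'gripper_width': 0.0876723939144156}
side [[453.77872528   0.         250.77328627]
 [  0.         453.77872528 194.77406847]
 [  0.           0.           1.        ]] [0.28631945 0.99583984 1.22272192]
top [[472.90618826   0.         248.37306654]
 [  0.         472.90618826 197.14712113]
 [  0.           0.           1.        ]] [ 0.23167805 -0.01624715  1.62129836]
```

View pics/top0.png

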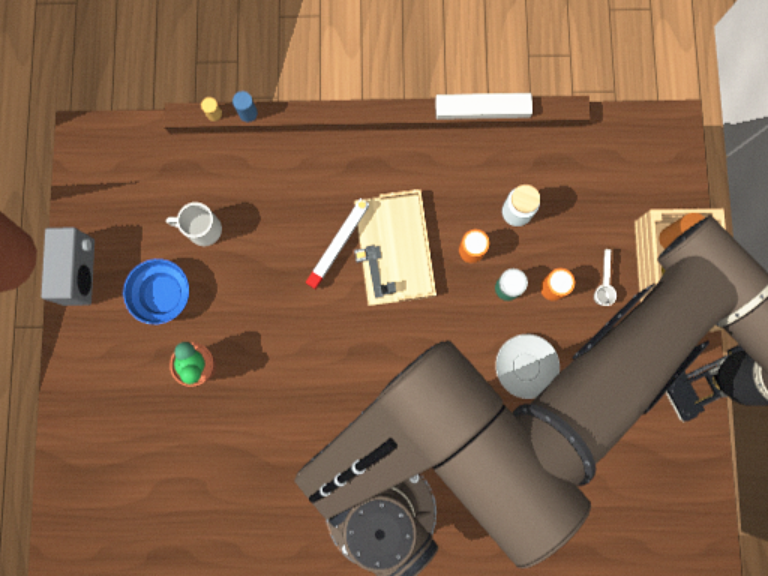

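View pics/side0.png

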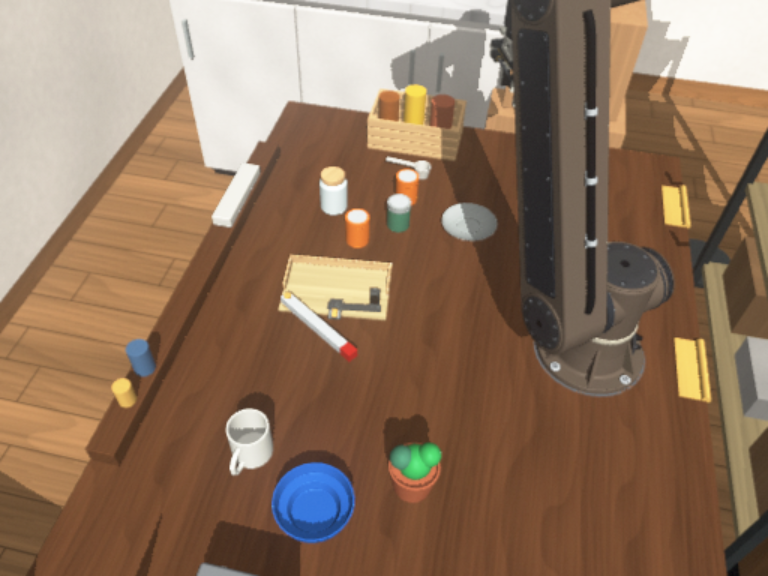

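Top view, in the 1.5x picture's pixels:
- **Candidates for the tin:** green tin with silver lid (512,283); orange tins (475,246) and (559,283), not meant; frosted jar (521,205); green cactus in the pot (189,365). I choose (512,283).
- **Bay:** corners at about (360,195) to (435,300).
- **Bar:** runs from its pin (362,203) to its red end (314,281).
- **Stop:** the plate and post run from (370,255) to (385,290).

Next is one close crop plus rays.

```bash
cat > h.py <<'E'
import numpy as np,cv2
from plant import r,capture,camera_model
def ray(n,uv,m=None):
    m=m or camera_model(n); R=cv2.Rodrigues(np.array(m["rvec"],float))[0]; C=-R.T@np.array(m["tvec"],float).ravel()
    return C,R.T@np.linalg.inv(np.array(m["camera_matrix"],float))@np.array([uv[0],uv[1],1.])
def onz(n,uv,z,m=None):
    C,d=ray(n,uv,m); return (C+d*(z-C[2])/d[2]).round(4)
def blobs(mask,amin=15):
    k,l,s,c=cv2.connectedComponentsWithStats(mask.astype(np.uint8))
    return [(c[i].round(1).tolist(),s[i].tolist()) for i in range(1,k) if s[i,4]>=amin]
E
python3 - <<'E'
from h import *
im=np.load("pics/top0.npy"); si=np.load("pics/side0.npy")
cv2.imwrite("pics/crop.png",cv2.resize(im[115:215,195:395,::-1],None,fx=4,fy=4,interpolation=cv2.INTER_CUBIC))
for n,i in(("top",im),("side",si)):
    h=cv2.cvtColor(i,cv2.COLOR_RGB2HSV); H,S,V=[h[...,k].astype(int) for k in range(3)]
    print(n,"red",[(b,onz(n,b[0],.034)) for b in blobs(((H<4)|(H>176))&(S>200)&(V>120))])
    print(n,"green",[(b,onz(n,b[0],.04)) for b in blobs((H>70)&(H<95)&(S>90)&(V<140))])
E
```

```text
top red []
top green [(([334.4, 195.4], [330, 188, 13, 12, 40]), array([ 0.4774, -0.281 ,  0.04  ])), (([125.5, 232.5], [120, 229, 10, 9, 46]), array([0.3616, 0.4239, 0.04  ]))]
side red []
side green [(([265.0, 301.8], [261, 298, 13, 14, 49]), array([0.3637, 0.3706, 0.04  ]))]
```

View pics/crop.png

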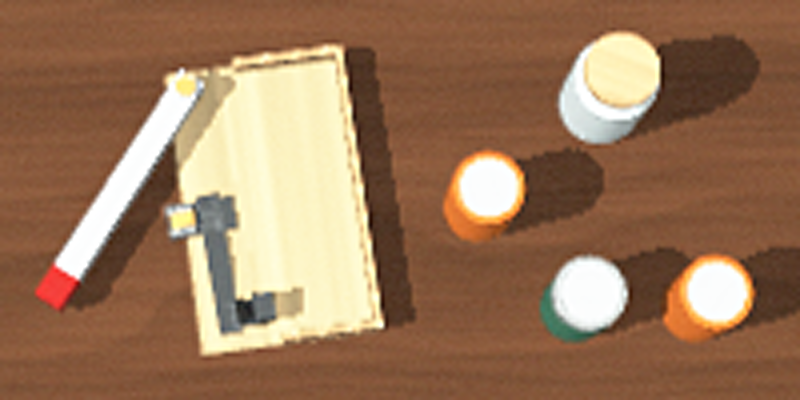

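Crop: the green tin with the white lid is at (590,293). The orange ones at (490,187) and (717,293) are not meant. The pin is at (187,86), the red tip centre about (58,290), the pawl (180,220), the black pad (245,308), and the bay's right-hand fence corners (343,47) and (382,325).

```bash
cat >> h.py <<'E'
def bayT():
    f=lambda u,v,z:onz("top",((u+.5)/4-.5+195,(v+.5)/4-.5+115),z)[:2]
    P=f(187,86,.041);A=f(343,47,.03);B=f(382,325,.03)
    src=np.array([[.110,0],[.131,-.140],[-.119,-.140]]);dst=np.array([P,A,B])
    s0,d0=src.mean(0),dst.mean(0);a=src-s0;b=dst-d0
    t=np.arctan2((a[:,0]*b[:,1]-a[:,1]*b[:,0]).sum(),(a*b).sum());R=np.array([[np.cos(t),-np.sin(t)],[np.sin(t),np.cos(t)]])
    return R,d0-R@s0,t,(src@R.T+d0-R@s0-dst),f
E
python3 - <<'E'
from h import *
R,t,th,res,f=bayT()
print("yaw",np.degrees(th),"t",t,"res",res)
g=lambda p:R.T@(p-t)
print("floor",R@[.02,-.08]+t,"pin",R@[.11,0]+t)
for n,u,v,z in(("pawl",180,220,.014),("padleft",236,308,.03),("post",262,305,.045),("red",58,290,.034),("lowleft",203,353,.006)): print(n,f(u,v,z),g(f(u,v,z)))
print("tin top",f(590,293,.08),"oranges",f(490,187,.08),f(717,293,.08))
# side: lid px approx (398,201)/1.5
print("tin side",onz("side",(398/1.5,201/1.5),.08))
b=f(58,290,.034)-(R@[.11,0]+t); print("bar angle rel bay", np.degrees(np.arctan2(*(R.T@-b)[::-1])),np.linalg.norm(b))
E
```

```text
yaw 6.450097212257113 t [0.58023922 0.01937414] res [[ 0.00054293  0.00073129]
 [ 0.00123729 -0.00012342]
 [-0.00178022 -0.00060787]]
floor [ 0.60909965 -0.05787271] pin [0.68954293 0.03173129]
pawl [0.5769 0.039 ] [-0.00111336  0.01987675]
padleft [ 0.4961 -0.0086] [-0.08674918 -0.01834505]
post [ 0.4958 -0.0306] [-0.08951871 -0.04017209]
red [0.5132 0.143 ] [-0.05272701  0.13037436]
lowleft [0.4611 0.0205] [-0.1182586   0.01450258]
tin top [ 0.4959 -0.3007] oranges [ 0.5866 -0.2215] [ 0.4943 -0.4048]
tin side [ 0.4995 -0.2959  0.08  ]
bar angle rel bay -38.70116678004092 0.20851271879390484
```

```bash
cat >> h.py <<'E'
def go(x,y,z,yaw,p=None,w=None):
    s=r.get_state(); p=s["tcp_pos"] if p is None else np.array(p); w=s["eef_rot"][2] if w is None else w
    a=np.radians(w); d=np.array([x,y,z])-p
    v=np.array([np.cos(a)*d[0]+np.sin(a)*d[1],np.sin(a)*d[0]-np.cos(a)*d[1],-d[2]])/.12
    print("shift",v.round(3),"turn",round(-((yaw-w+180)%360-180)/360,4))
E
python3 -c "
from h import *
go(.497,-.299,.2,-90)"
```

```text
shift [-2.79   1.675  0.102] turn -0.1842
```

>>> drive_tool:
  increments:
    - [[1, -0.33, 0.2, 0, -0.025], [1, -0.67, 0.4, 0, -0.05], [1, -1, 0.6, 0, -0.075]]

```text
time_s: 0.48
tcp_pos: [0.3527, -0.5025, 0.2126]
eef_rot: [180.0, 0.0, -129.0]
contact_force: [0.8, 0.0, -0.7]
gripper_width: 0.0876
gripper_force: 0.0
```

```bash
python3 -c "
from h import *
go(.497,-.299,.2,-90)"
```

```text
shift [-2.075  0.134  0.105] turn -0.1084
```

>>> drive_tool:
  increments:
    - [[1, -0.5, 0.03, 0, -0.027], [1, -1, 0.07, 0, -0.054], [1, -1, 0.07, 0, -0.08], [1, -1, 0.07, 0, -0.108]]

```text
time_s: 0.98
tcp_pos: [0.4224, -0.4045, 0.2129]
eef_rot: [180.0, 0.0, -90.0]
contact_force: [0.2, -0.6, -0.6]
gripper_width: 0.0875
gripper_force: 0.0
```

```bash
python3 -c "
from h import *
go(.497,-.299,.2,-90)"
```

```text
shift [-0.879 -0.622  0.107] turn 0.0001
```

>>> drive_tool:
  increments:
    - [[1, -0.4, -0.3, 0, 0], [1, -0.8, -0.55, 0, 0], [1, -0.88, -0.62, 0, 0], [1, -0.88, -0.62, 0, 0]]

```text
time_s: 1.48
tcp_pos: [0.4973, -0.2999, 0.2127]
eef_rot: [180.0, 0.0, -90.3]
contact_force: [0.2, 0.2, 0.5]
gripper_width: 0.088
gripper_force: 0.0
```

```bash
python3 - <<'E'
from h import *
m=camera_model("wrist"); im=capture("wrist"); print(r.get_state()["tcp_pos"])
np.save("pics/w1.npy",im); cv2.imwrite("pics/w1.png",im[:,:,::-1])
for u in((256,192),(256,300)): print(onz("wrist",u,.08,m))
for w in((.497,-.299,.08),): print(cv2.projectPoints(np.array([w]),np.array(m["rvec"],float),np.array(m["tvec"],float),np.array(m["camera_matrix"]),None)[0])
E
```

```text
[ 0.49675713 -0.30053494  0.21275288]
[ 0.4999 -0.2844  0.08  ]
[ 0.5008 -0.165   0.08  ]
[[[258.92814139 177.16228405]]]
```

View pics/w1.png

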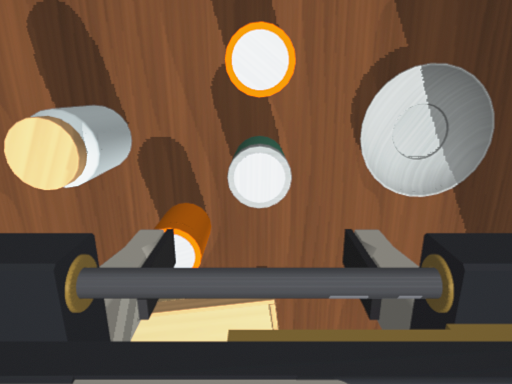

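The wrist view shows the tin lid at (259,177), where I predicted it. The jaws are clear of the orange tin at (180,250) and of the dish at (430,130). Descending.

>>> drive_tool:
  increments:
    - [[1, 0, 0, 0.4, 0], [1, 0, 0, 0.7, 0], [1, 0, 0, 0.9, 0]]

```text
time_s: 1.9
tcp_pos: [0.4952, -0.3015, 0.1031]
eef_rot: [179.9, 0.0, -90.5]
contact_force: [0.2, -0.2, 0.2]
gripper_width: 0.0876
gripper_force: 0.0
```

>>> drive_tool:
  increments:
    - [[1, 0, 0, 0.25, 0], [1, 0, 0, 0.45, 0], [1, 0, 0, 0.45, 0]]

```text
time_s: 2.28
tcp_pos: [0.4947, -0.3013, 0.0493]
eef_rot: [179.8, 0.1, -90.5]
contact_force: [-0.2, 0.0, 0.1]
gripper_width: 0.0878
gripper_force: 0.0
```

>>> drive_tool:
  increments:
    - [[-0.2, 0, 0, 0, 0], [-0.6, 0, 0, 0, 0], [-1, 0, 0, 0, 0], [-1, 0, 0, 0, 0], [-1, 0, 0, 0, 0]]
  squeeze: 15

```text
time_s: 2.9
tcp_pos: [0.4972, -0.3007, 0.0518]
eef_rot: [-180.0, -0.0, -90.4]
contact_force: [-1.8, 0.3, 5.7]
gripper_width: 0.0587
gripper_force: 15.0
```

>>> drive_tool:
  increments:
    - [[-1, 0, 0, -0.1, 0], [-1, 0, 0, -0.3, 0], [-1, 0, 0, -0.6, 0], [-1, 0, 0, -0.8, 0], [-1, 0, 0, -0.8, 0]]

```text
time_s: 3.52
tcp_pos: [0.4982, -0.3008, 0.1493]
eef_rot: [-179.8, -0.1, -90.4]
contact_force: [-0.7, -0.4, -2.8]
gripper_width: 0.0586
gripper_force: 15.0
```

```bash
python3 -c "
from h import *
print(r.get_state())
go(.609,-.060,.147,-83.5)"
```

```text
{'time_s': 3.525, 'joints': array([-1.18785656e+01,  1.45634051e+01, -1.66444061e+01,  9.27753000e-03,
       -5.85574599e+01,  1.14735074e+01]), 'qd': array([-0.00933844,  1.88877432, -2.71705376, -1.06964877,  1.59560436,
       -0.01853531]), 'joint_torque': array([-4.83164296e-02, -5.00965905e+01,  2.85773331e+01,  7.01210037e+00,
       -3.94414645e-01, -1.16001414e-03]), 'tcp_pos': array([ 0.49815148, -0.3008347 ,  0.14934805]), 'eef_rot': array([-1.79771540e+02, -5.44673083e-02, -9.04003435e+01]), 'contact_force': array([-0.66877321, -0.40090414, -2.76035517]), 'moment': array([-0.01239722,  0.07468437, -0.00843999]), 'gripper_force': 14.997284710407257, 'gripper_width': 0.05862116512977248}
shift [-2.013 -0.91   0.02 ] turn -0.0192
```

>>> drive_tool:
  increments:
    - [[-1, -0.15, -0.07, 0, -0.004], [-1, -0.4, -0.18, 0, -0.008], [-1, -0.7, -0.31, 0, -0.012], [-1, -1, -0.45, 0, -0.019]]

```text
time_s: 4.03
tcp_pos: [0.5515, -0.179, 0.1456]
eef_rot: [179.9, 0.0, -83.5]
contact_force: [0.6, -0.6, -1.7]
gripper_width: 0.059
gripper_force: 15.0
```

```bash
python3 -c "
from h import *
go(.609,-.060,.147,-83.5)"
```

```text
shift [-0.931 -0.589 -0.012] turn 0.0001
```

>>> drive_tool:
  increments:
    - [[-1, -0.3, -0.2, 0, 0], [-1, -0.6, -0.38, 0, 0], [-1, -0.85, -0.54, 0, 0], [-1, -0.93, -0.59, 0, 0], [-1, -0.93, -0.59, 0, 0]]

```text
time_s: 4.65
tcp_pos: [0.6092, -0.0612, 0.1459]
eef_rot: [179.9, 0.0, -83.5]
contact_force: [-0.8, 0.1, -2.6]
gripper_width: 0.0586
gripper_force: 15.0
```

```bash
python3 - <<'E'
from h import *
m=camera_model("wrist"); im=capture("wrist")
t=capture("top")
cv2.imwrite("pics/p2.png",np.hstack([cv2.resize(im,(400,300)),cv2.resize(t[115:205,215:335],(400,300),interpolation=cv2.INTER_CUBIC)])[:,:,::-1])
go(.609,-.060,.0565,-83.5)
E
```

```text
shift [-0.021 -0.003  0.749] turn -0.0002
```

View pics/p2.png

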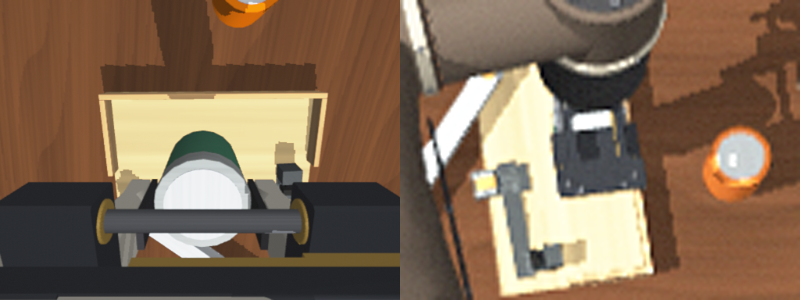

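The wrist view (left half) shows the tin held upright over the bay, well inside the fences, with the post off to the right at (290,175). Lowering.

>>> drive_tool:
  increments:
    - [[-1, 0, 0, 0.2, 0], [-1, 0, 0, 0.45, 0], [-1, 0, 0, 0.6, 0], [-1, 0, 0, 0.68, 0], [-1, 0, 0, 0.68, 0]]

```text
time_s: 5.38
tcp_pos: [0.6092, -0.0629, 0.0651]
eef_rot: [179.9, -0.0, -83.6]
contact_force: [0.3, -0.1, -2.2]
gripper_width: 0.0589
gripper_force: 15.0
```

>>> drive_tool:
  increments:
    - [[-1, 0, 0, 0.02, 0], [-1, 0, 0, 0.04, 0], [-1, 0, 0, 0.055, 0], [-1, 0, 0, 0.055, 0]]

```text
time_s: 5.88
tcp_pos: [0.6096, -0.0621, 0.0589]
eef_rot: [180.0, -0.0, -83.6]
contact_force: [0.4, -0.7, -2.6]
gripper_width: 0.0589
gripper_force: 15.0
```

>>> drive_tool:
  increments:
    - [[-1, 0, 0, 0.01, 0], [-1, 0, 0, 0.02, 0], [-1, 0, 0, 0.02, 0]]

```text
time_s: 6.25
tcp_pos: [0.6099, -0.0622, 0.0578]
eef_rot: [-180.0, -0.0, -83.5]
contact_force: [-3.9, 1.5, 7.7]
gripper_width: 0.059
gripper_force: 15.0
```

Contact with the floor: the z force went from -2.6 to +7.7 N. Opening slowly.

>>> drive_tool:
  increments:
    - [[0.45, 0, 0, 0, 0], [0.6, 0, 0, 0, 0], [0.8, 0, 0, 0, 0], [1, 0, 0, 0, 0], [1, 0, 0, 0, 0]]

```text
time_s: 6.88
tcp_pos: [0.6097, -0.0622, 0.0564]
eef_rot: [180.0, -0.0, -83.6]
contact_force: [0.1, -0.4, -0.0]
gripper_width: 0.0868
gripper_force: 0.0
```

>>> drive_tool:
  increments:
    - [[1, 0, 0, -0.15, 0], [1, 0, 0, -0.45, 0], [1, 0, 0, -0.9, 0], [1, 0, 0, -1, 0], [1, 0, 0, -1, 0]]

```text
time_s: 7.5
tcp_pos: [0.61, -0.062, 0.1773]
eef_rot: [-179.9, 0.0, -83.6]
contact_force: [0.4, -0.5, -0.7]
gripper_width: 0.0878
gripper_force: 0.0
```

```bash
python3 - <<'E'
from h import *
m=camera_model("wrist"); im=capture("wrist"); s=capture("side")
cv2.imwrite("pics/p3.png",np.hstack([cv2.resize(im,(400,300)),cv2.resize(s[150:255,165:305],(400,300),interpolation=cv2.INTER_CUBIC)])[:,:,::-1])
print(r.get_state()["tcp_pos"],cv2.projectPoints(np.array([[.609,-.061,.086]]),np.array(m["rvec"],float),np.array(m["tvec"],float),np.array(m["camera_matrix"]),None)[0]*400/512)
# push geometry
R,t,th,res,f=bayT(); P=R@[.11,0]+t
a0=np.arctan2(*(R@[0,0]+f(58,290,.034)-P)[::-1])
for b in (38.7,): 
  ang=th-np.radians(b); ux=np.array([np.cos(ang),np.sin(ang)]); uy=np.array([-ux[1],ux[0]])
  for off in(.07,.03): print(b,off,P-.185*ux+uy*(.012+off),np.degrees(ang))
E
```

```text
[ 0.60879582 -0.06213757  0.17504335] [[[203.21530157 148.31878118]]]
38.7 0.07 [0.57683939 0.19979947] -32.24990278774289
38.7 0.03 [0.55549487 0.16597032] -32.24990278774289
```

View pics/p3.png

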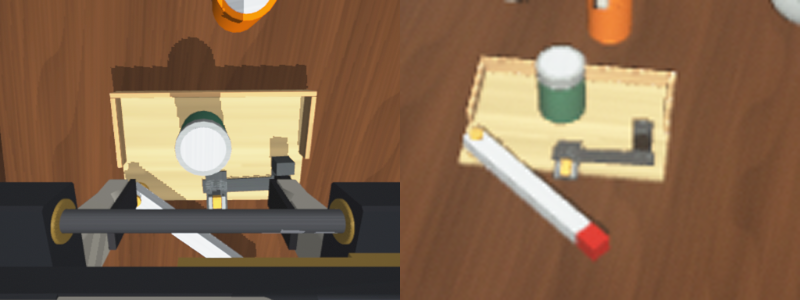

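The tin stands upright on the bay floor, with its lid at (203,148) as predicted, and it is released. Next I go round to the outer side of the bar with the jaws shut.

```bash
python3 -c "
from h import *
go(.577,.2,.17,-122.2)"
```

```text
shift [-2.2    0.019  0.042] turn 0.1073
```

>>> drive_tool:
  increments:
    - [[-1, -0.4, 0, 0, 0], [-1, -0.8, 0, 0, 0], [-1, -1, 0, 0, 0]]

```text
time_s: 7.98
tcp_pos: [0.595, 0.0587, 0.1745]
eef_rot: [179.8, -0.0, -83.5]
contact_force: [0.5, 0.6, -0.3]
gripper_width: 0.0632
gripper_force: 0.0
```

>>> drive_tool:
  increments:
    - [[-1, -0.4, 0, 0, 0.027], [-1, -0.8, 0, 0, 0.054], [-1, -1, 0, 0, 0.08], [-1, -1, 0, 0, 0.107], [-1, -1, 0, 0, 0.107]]

```text
time_s: 8.6
tcp_pos: [0.5819, 0.1763, 0.1746]
eef_rot: [179.9, -0.2, -122.0]
contact_force: [1.2, -0.1, -0.9]
gripper_width: 0.0134
gripper_force: 0.0
```

```bash
python3 - <<'E'
from h import *
m=camera_model("wrist"); im=capture("wrist"); t=capture("top")
cv2.imwrite("pics/p4.png",np.hstack([cv2.resize(im,(400,300)),cv2.resize(t[115:220,175:315],(400,300),interpolation=cv2.INTER_CUBIC)])[:,:,::-1])
h=cv2.cvtColor(t,cv2.COLOR_RGB2HSV); h=h.astype(int); b=blobs(((h[...,0]<6)|(h[...,0]>172))&(h[...,1]>180)&(h[...,2]>100))
print(b,[onz("top",x[0],.034) for x in b])
go(.577,.2,.03,-122.2)
E
```

```text
[([208.8, 186.7], [204, 182, 11, 10, 69])] [array([0.5147, 0.1441, 0.034 ])]
shift [-0.147  0.144  1.211] turn 0.0009
```

View pics/p4.png

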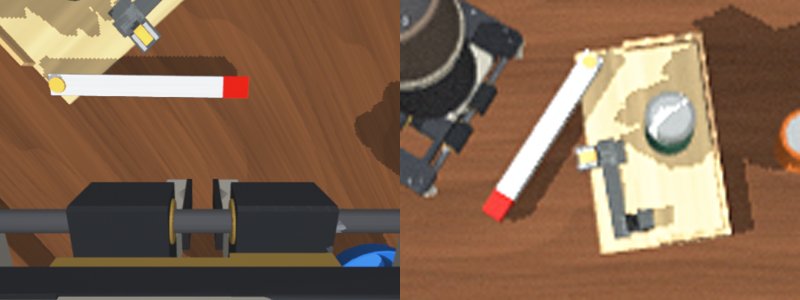

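The wrist view shows the bar level across the image at row 88, its red end at (235,88), with the closed jaws outside it. The top view shows the path down to be free. Descending outside the bar.

>>> drive_tool:
  increments:
    - [[-1, -0.05, 0.07, 0.3, 0], [-1, -0.05, 0.14, 0.6, 0], [-1, -0.05, 0.14, 0.9, 0], [-1, -0.05, 0.14, 0.95, 0]]

```text
time_s: 9.2
tcp_pos: [0.5701, 0.1888, 0.0599]
eef_rot: [179.9, -0.3, -122.0]
contact_force: [0.2, -1.1, 0.3]
gripper_width: 0.0004
gripper_force: 0.0
```

```bash
cat >> h.py <<'E'
def arc(deg,off=.022,z=.030,rad=.185):
    R,t,th,res,f=bayT(); P=R@[.11,0]+t; a=th-np.radians(deg); ux=np.array([np.cos(a),np.sin(a)]); uy=np.array([-ux[1],ux[0]])
    p=P-rad*ux+uy*off; return p[0],p[1],z,np.degrees(a)-90
def where():
    s=r.get_state(); R,t,th,res,f=bayT(); d=R.T@(s["tcp_pos"][:2]-t)-[.11,0]
    w=s["eef_rot"][2]; print("bay",d,"rad",np.hypot(*d),"pos angle",np.degrees(np.arctan2(d[1],-d[0])), "tool bar angle",-(w+90-np.degrees(th)), "z",s["tcp_pos"][2],"F",s["contact_force"],s["gripper_width"])
E
python3 - <<'E'
from h import *
where(); go(*arc(38.7,.045)); go(*arc(38.7,.028)); s=arc(38.7,.025); print("from start of push:")
for a in (34,29,24,19,15): go(*arc(a,.025),p=s[:3],w=s[3])
s=arc(15,.025)
for a in (12,9,6,5,0): go(*arc(a,.025),p=s[:3],w=s[3])
E
```

```text
bay [-0.10099252  0.16949726] rad 0.19730385211657758 pos angle 59.21200559582828 tool bar angle 38.45220620157837 z 0.05991316514469279 F [ 0.16911232 -1.05566191  0.28423705] 0.00038406659509464985
shift [0.201 0.003 0.249] turn 0.0007
shift [0.343 0.003 0.249] turn 0.0007
from start of push:
shift [ 0.127  0.012 -0.   ] turn -0.0131
shift [ 0.263  0.013 -0.   ] turn -0.0269
shift [ 0.398  0.002 -0.   ] turn -0.0408
shift [ 0.532 -0.02  -0.   ] turn -0.0547
shift [ 0.637 -0.046 -0.   ] turn -0.0658
shift [ 0.081  0.009 -0.   ] turn -0.0083
shift [ 0.162  0.013 -0.   ] turn -0.0167
shift [ 0.244  0.014 -0.   ] turn -0.025
shift [ 0.271  0.013 -0.   ] turn -0.0278
shift [ 0.406  0.001 -0.   ] turn -0.0417
```

>>> drive_tool:
  increments:
    - [[-1, 0, 0, 0.15, 0], [-1, 0, 0, 0.25, 0], [-1, 0, 0, 0.25, 0]]

```text
time_s: 9.57
tcp_pos: [0.5717, 0.19, 0.0323]
eef_rot: [180.0, -0.0, -122.1]
contact_force: [-0.1, 0.0, -0.2]
gripper_width: 0.0002
gripper_force: 0.0
```

>>> drive_tool:
  increments:
    - [[-1, 0.1, 0, 0, 0], [-1, 0.2, 0, 0, 0], [-1, 0.28, 0, 0, 0], [-1, 0.34, 0, 0, 0], [-1, 0.34, 0, 0, 0]]

```text
time_s: 10.2
tcp_pos: [0.5499, 0.1553, 0.0327]
eef_rot: [-180.0, 0.0, -122.1]
contact_force: [0.1, -0.0, 0.1]
gripper_width: 0.0004
gripper_force: 0.0
```

```bash
python3 -c "
from h import *
where();go(*arc(38.7,.022))"
```

```text
bay [-0.12492526  0.13845506] rad 0.18648357443385866 pos angle 47.94068854772837 tool bar angle 38.56453159101391 z 0.03270396493578744 F [ 0.10552138 -0.00974569  0.1144992 ] 0.0004061913533738138
shift [0.066 0.008 0.023] turn 0.0004
```

>>> drive_tool:
  increments:
    - [[-1, 0.05, 0, 0.01, 0], [-1, 0.1, 0.01, 0.01, -0.004], [-1, 0.15, 0.015, 0.01, -0.009], [-1, 0.2, 0.02, 0.01, -0.014], [-1, 0.25, 0.02, 0.01, -0.019]]

```text
time_s: 10.82
tcp_pos: [0.5319, 0.1313, 0.0313]
eef_rot: [-180.0, 0.0, -115.1]
contact_force: [0.8, -0.1, 0.2]
gripper_width: 0.0003
gripper_force: 0.0
```

```bash
python3 -c "
from h import *
where();
for a in (30,24,18,12): go(*arc(a,.021,.031))"
```

```text
bay [-0.14549464  0.11667763] rad 0.18650029822746286 pos angle 38.727439236049555 tool bar angle 31.57041582918712 z 0.031304824579874144 F [ 0.75947957 -0.09340043  0.16791492] 0.0002525999778311862
shift [0.061 0.004 0.003] turn -0.0044
shift [0.223 0.009 0.003] turn -0.021
shift [ 0.385 -0.002  0.003] turn -0.0377
shift [ 0.545 -0.031  0.003] turn -0.0544
```

>>> drive_tool:
  increments:
    - [[-1, 0.08, 0.005, 0, -0.006], [-1, 0.15, 0.008, 0, -0.013], [-1, 0.22, 0.008, 0, -0.021], [-1, 0.3, 0.005, 0, -0.029], [-1, 0.385, 0, 0, -0.038]]

```text
time_s: 11.45
tcp_pos: [0.5122, 0.0895, 0.0313]
eef_rot: [-180.0, 0.0, -101.4]
contact_force: [1.3, 0.0, 0.2]
gripper_width: 0.0005
gripper_force: 0.0
```

```bash
python3 -c "
from h import *
where();
for a in (14,10,8,6,4): go(*arc(a,.022,.031))"
```

```text
bay [-0.16974059  0.07728185] rad 0.18650563998249245 pos angle 24.479483733655513 tool bar angle 17.84672075889909 z 0.031336227757248876 F [1.27693221 0.00630186 0.24554667] 0.0005119900543339226
shift [0.1   0.007 0.003] turn -0.0107
shift [0.208 0.008 0.003] turn -0.0218
shift [0.263 0.006 0.003] turn -0.0274
shift [0.317 0.003 0.003] turn -0.0329
shift [ 0.37  -0.003  0.003] turn -0.0385
```

>>> drive_tool:
  increments:
    - [[-1, 0.05, 0.004, 0, -0.005], [-1, 0.1, 0.007, 0, -0.011], [-1, 0.15, 0.008, 0, -0.016], [-1, 0.18, 0.008, 0, -0.019], [-1, 0.208, 0.008, 0, -0.022]]

```text
time_s: 12.08
tcp_pos: [0.5064, 0.0654, 0.0313]
eef_rot: [-180.0, 0.0, -93.6]
contact_force: [-0.4, -0.6, -0.3]
gripper_width: 0.0003
gripper_force: 0.0
```

```bash
cat >> h.py <<'E'
def red():
    for n in("top","side"):
        t=capture(n); h=cv2.cvtColor(t,cv2.COLOR_RGB2HSV).astype(int); b=blobs(((h[...,0]<6)|(h[...,0]>172))&(h[...,1]>180)&(h[...,2]>100))
        R,T,th,_,_=bayT()
        for x in b:
            d=R.T@(onz(n,x[0],.034)[:2]-T)-[.11,0]; 
            if np.hypot(*d)<.25: print(n,x,d,np.degrees(np.arctan2(d[1],-d[0])),np.hypot(*d))
E
python3 -c "
from h import *
where();red()
for a in (8,6,4,2): go(*arc(a,.0215,.031))"
```

```text
bay [-0.17818584  0.05402629] rad 0.18619622693423246 pos angle 16.867404334375134 tool bar angle 10.034119666720777 z 0.031306566892222464 F [-0.39972487 -0.58713341 -0.31619066] 0.0003385492856509829
side ([232.5, 234.3], [228, 228, 10, 13, 86]) [-0.16018482  0.14306913] 41.76964749050494 0.21477418851264243
shift [0.06  0.006 0.002] turn -0.0058
shift [0.114 0.009 0.002] turn -0.0113
shift [0.168 0.011 0.002] turn -0.0169
shift [0.222 0.01  0.002] turn -0.0224
```

The force is near zero and the red end hasn't moved, so something is off. Looking.

```bash
python3 - <<'E'
from h import *
s=capture("side");t=capture("top")
cv2.imwrite("pics/p5.png",np.hstack([cv2.resize(s[150:255,165:305],(400,300),interpolation=cv2.INTER_CUBIC),cv2.resize(t[115:220,175:315],(400,300),interpolation=cv2.INTER_CUBIC)])[:,:,::-1])
E
```

```text
(no output)
```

View pics/p5.png

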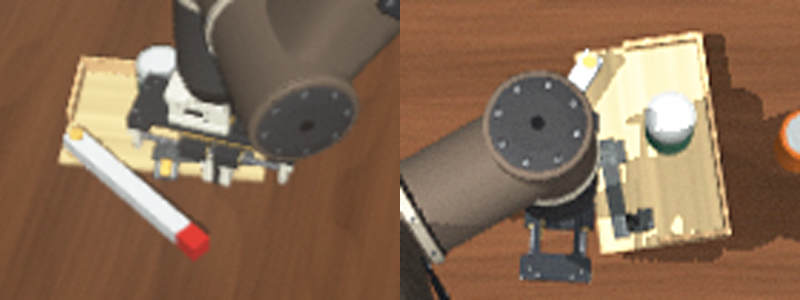

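```bash
python3 - <<'E'
from h import *
def tri(a,b):
    C1,d1=ray("top",a);C2,d2=ray("side",b);A=np.stack([d1,-d2],1);s=np.linalg.lstsq(A,C2-C1,rcond=None)[0];p=C1+s[0]*d1;q=C2+s[1]*d2
    return ((p+q)/2).round(4),np.linalg.norm(p-q).round(4)
c=lambda u,v:((u+.5)/4-.5+195,(v+.5)/4-.5+115)
d=lambda u,v:((u+.5)/1.5-.5,(v+.5)/1.5-.5)
print("red",tri((208.8,186.7),(232.5,234.3)))
print("tin lid",tri(c(590,293),d(399,200)))
print("orange lid",tri(c(490,187),d(357,215)))
print("pin",tri(c(187,86),d(288,294)))
print("bay corner far-right",tri(c(343,47),d(290,257)),tri(c(382,325),d(392,262)))
print("lid jar",tri(c(621,68),d(333,176)))
E
```

```text
red (array([0.5172, 0.1456, 0.0195]), np.float64(0.0003))
tin lid (array([ 0.4972, -0.3007,  0.0802]), np.float64(0.0026))
orange lid (array([ 0.5877, -0.2216,  0.0795]), np.float64(0.0019))
pin (array([0.6905, 0.0311, 0.0365]), np.float64(0.0003))
bay corner far-right (array([ 0.7307, -0.1059,  0.0119]), np.float64(0.0004)) (array([ 0.4797, -0.1326,  0.0288]), np.float64(0.0))
lid jar (array([ 0.6801, -0.3308,  0.0989]), np.float64(0.0025))
```

```bash
python3 -c "
from h import *
where(); s=r.get_state()['tcp_pos']; go(s[0],s[1],.09,-93.6); go(*arc(38.7,.05,.09))"
```

```text
bay [-0.17805942  0.05422566] rad 0.18613323261117357 pos angle 16.93742472006956 tool bar angle 10.11330676825471 z 0.03129349564115472 F [0.35689474 0.44508106 0.63488352] 0.0004724970141679392
shift [-0.     0.    -0.489] turn -0.0002
shift [-0.919 -0.386 -0.489] turn 0.0794
```

>>> drive_tool:
  increments:
    - [[-1, 0, 0, -0.2, 0], [-1, 0, 0, -0.5, 0], [-1, -0.4, -0.15, -0.5, 0.026], [-1, -0.75, -0.3, -0.5, 0.053], [-1, -0.92, -0.386, -0.5, 0.079]]

```text
time_s: 12.9
tcp_pos: [0.5607, 0.175, 0.0913]
eef_rot: [-180.0, 0.0, -122.3]
contact_force: [-0.7, -0.4, -0.5]
gripper_width: 0.0005
gripper_force: 0.0
```

>>> drive_tool:
  increments:
    - [[-1, 0, 0, 0.2, 0], [-1, 0, 0, 0.4, 0], [-1, 0, 0, 0.5, 0], [-1, 0, 0, 0.5, 0]]

```text
time_s: 13.4
tcp_pos: [0.5593, 0.1726, 0.0306]
eef_rot: [180.0, -0.1, -122.1]
contact_force: [0.5, -0.2, 0.8]
gripper_width: 0.0007
gripper_force: 0.0
```

```bash
python3 - <<'E'
from h import *
where(); s=r.get_state()["tcp_pos"]; out=[]
for n in("side","top"):
    m=camera_model(n); im=capture(n)
    pts=np.array([s,s-[0,0,.011],s+[0,0,.055]])
    p=cv2.projectPoints(pts,np.array(m["rvec"],float),np.array(m["tvec"],float),np.array(m["camera_matrix"]),None)[0].reshape(-1,2); print(n,p)
    c=p[0].round().astype(int); x0,y0=c[0]-40,c[1]-40
    k=cv2.resize(im[y0:y0+80,x0:x0+80],(400,400),interpolation=cv2.INTER_CUBIC)
    for q,col in zip(p,((255,0,255),(0,255,255),(255,255,0))): cv2.circle(k,tuple(int(v) for v in (q-[x0,y0]+.5)*5),3,col,-1)
    out.append(k)
cv2.imwrite("pics/p6.png",np.hstack(out)[:,:,::-1])
E
```

```text
bay [-0.11359217  0.15456178] rad 0.19181378302554875 pos angle 53.68669795641142 tool bar angle 38.53908647540464 z 0.03058661896242869 F [ 0.50061928 -0.21630922  0.75507669] 0.0006914848364604377
side [[217.70492281 236.38074361]
 [217.83139836 238.37850105]
 [217.05047209 226.04330029]]
top [[200.65540971 174.21965096]
 [201.02996785 174.85627127]
 [198.70484807 170.90436555]]
```

View pics/p6.png

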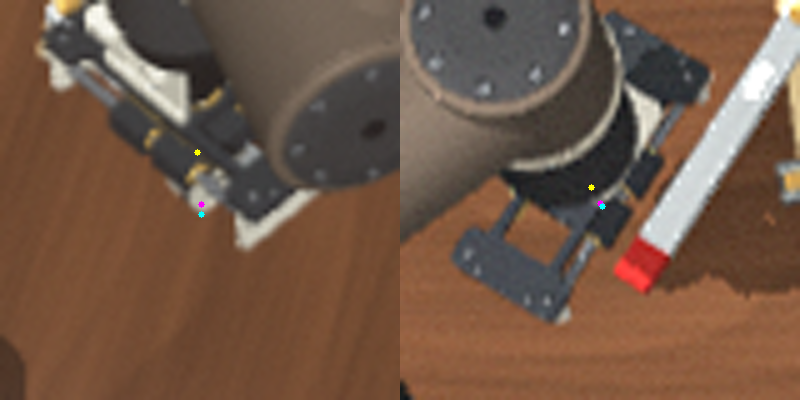

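```bash
python3 - <<'E'
from h import *
for n in("top","side"):
    for lab,t in(("0",np.load(f"pics/{n}0.npy")),("now",capture(n))):
        h=cv2.cvtColor(t,cv2.COLOR_RGB2HSV).astype(int); print(n,lab,blobs(((h[...,0]<6)|(h[...,0]>172))&(h[...,1]>180)&(h[...,2]>100)))
E
```

```text
top 0 [([208.8, 186.5], [204, 182, 11, 10, 68])]
top now [([208.9, 186.7], [204, 182, 11, 10, 68])]
side 0 [([232.5, 234.2], [228, 228, 10, 13, 85])]
side now []
```

>>> drive_tool:
  increments:
    - [[-1, 0, 0, 0.03, 0], [-1, 0, 0, 0.06, 0], [-1, 0, 0, 0.09, 0], [-1, 0, 0, 0.09, 0]]

```text
time_s: 14.1
tcp_pos: [0.5594, 0.1726, 0.02]
eef_rot: [180.0, -0.0, -122.1]
contact_force: [-0.0, 0.6, -0.7]
gripper_width: 0.0002
gripper_force: 0.0
```

>>> drive_tool:
  increments:
    - [[-1, 0, 0, 0.02, 0], [-1, 0, 0, 0.04, 0], [-1, 0, 0, 0.06, 0], [-1, 0, 0, 0.06, 0]]

```text
time_s: 14.6
tcp_pos: [0.5595, 0.1727, 0.013]
eef_rot: [180.0, -0.0, -122.1]
contact_force: [0.0, -0.8, 0.3]
gripper_width: 0.0004
gripper_force: 0.0
```

>>> drive_tool:
  increments:
    - [[-1, 0, 0, 0.01, 0], [-1, 0, 0, 0.02, 0], [-1, 0, 0, 0.02, 0]]

```text
time_s: 14.98
tcp_pos: [0.5597, 0.1728, 0.0108]
eef_rot: [180.0, -0.0, -122.1]
contact_force: [-0.5, 0.2, 0.8]
gripper_width: 0.0003
gripper_force: 0.0
```

>>> drive_tool:
  increments:
    - [[-1, 0, 0, 0.01, 0], [-1, 0, 0, 0.02, 0], [-1, 0, 0, 0.02, 0]]

```text
time_s: 15.35
tcp_pos: [0.5596, 0.1728, 0.0083]
eef_rot: [180.0, -0.0, -122.1]
contact_force: [1.0, 0.2, 1.0]
gripper_width: 0.0008
gripper_force: 0.0
```

>>> drive_tool:
  increments:
    - [[-1, 0, 0, 0.015, 0], [-1, 0, 0, 0.03, 0], [-1, 0, 0, 0.03, 0]]

```text
time_s: 15.72
tcp_pos: [0.5595, 0.1727, 0.0046]
eef_rot: [180.0, -0.0, -122.1]
contact_force: [-0.8, -0.7, 0.3]
gripper_width: 0.0003
gripper_force: 0.0
```

>>> drive_tool:
  increments:
    - [[-1, 0, 0, 0.015, 0], [-1, 0, 0, 0.03, 0], [-1, 0, 0, 0.03, 0]]

```text
time_s: 16.1
tcp_pos: [0.5596, 0.1727, 0.0011]
eef_rot: [180.0, -0.0, -122.1]
contact_force: [-0.2, -0.3, -0.8]
gripper_width: -0.0001
gripper_force: 0.0
```

>>> drive_tool:
  increments:
    - [[-1, 0, 0, 0.015, 0], [-1, 0, 0, 0.03, 0], [-1, 0, 0, 0.03, 0]]

```text
time_s: 16.48
tcp_pos: [0.5596, 0.1728, -0.0025]
eef_rot: [180.0, -0.0, -122.1]
contact_force: [0.8, 0.4, 0.3]
gripper_width: 0.0005
gripper_force: 0.0
```

>>> drive_tool:
  increments:
    - [[-1, 0, 0, 0.015, 0], [-1, 0, 0, 0.03, 0], [-1, 0, 0, 0.03, 0]]

```text
time_s: 16.85
tcp_pos: [0.5596, 0.1727, -0.0061]
eef_rot: [180.0, -0.0, -122.1]
contact_force: [-0.3, 0.3, 0.2]
gripper_width: 0.0004
gripper_force: 0.0
```

```bash
python3 - <<'E'
from h import *
s=r.get_state(); m=camera_model("wrist"); off=np.array([.5819,.1763,.1746])-s["tcp_pos"]
im=cv2.imread("pics/p4.png")[:,:400,::-1]; h=cv2.cvtColor(np.ascontiguousarray(im),cv2.COLOR_RGB2HSV).astype(int)
b=blobs(((h[...,0]<6)|(h[...,0]>172))&(h[...,1]>180)&(h[...,2]>100),60); print(b)
u=(np.array(b[0][0])+.5)*1.28-.5
C1,d1=ray("wrist",u,m); C1=C1+off
for n,p in(("top",(208.8,186.7)),("side",(232.5,234.3))):
    C2,d2=ray(n,p); q=np.linalg.lstsq(np.stack([d1,-d2],1),C2-C1,rcond=None)[0]; print(n,C1+q[0]*d1,C2+q[1]*d2)
print(camera_model("wrist")["rvec"], "cam-tcp",C1-off-s["tcp_pos"])
# brass pin base in wrist p4, tin lid in p3
E
```

```text
[([235.7, 86.6], [223, 76, 26, 23, 551])]
top [0.51608187 0.14752485 0.02740376] [0.51595772 0.14484466 0.02711079]
side [0.51574859 0.1480029  0.0231716 ] [0.51635261 0.14820227 0.02314655]
[-0.83835753 -2.91558225 -0.42280055] cam-tcp [-0.04068901 -0.06481955  0.17189963]
```

```bash
python3 - <<'E'
from h import *
s=r.get_state()["tcp_pos"]; n="side"; m=camera_model(n); im=capture(n); w=capture("wrist")
pts=np.array([s,s-[0,0,.011],[s[0],s[1],0]])
p=cv2.projectPoints(pts,np.array(m["rvec"],float),np.array(m["tvec"],float),np.array(m["camera_matrix"]),None)[0].reshape(-1,2); print(p)
c=p[2].round().astype(int); x0,y0=c[0]-25,c[1]-30
k=cv2.resize(im[y0:y0+50,x0:x0+50],(400,400),interpolation=cv2.INTER_CUBIC)
for q,col in zip(p,((255,0,255),(0,255,255),(255,255,0))): cv2.circle(k,tuple(int(v) for v in (q-[x0,y0]+.5)*8),2,col,-1)
w2=np.zeros((400,400,3),np.uint8); w2[:300]=cv2.resize(w,(400,300))
cv2.imwrite("pics/p7.png",np.hstack([k,w2])[:,:,::-1])
E
```

```text
[[218.02796094 242.98791958]
 [218.15033059 244.91251964]
 [217.95916747 241.90595266]]
```

View pics/p7.png

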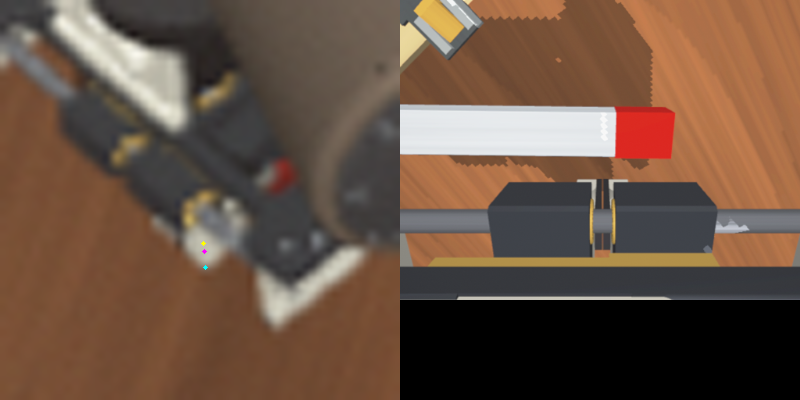

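The side crop shows the gripper tip close to the projected tip at (205,265), and the wrist view shows the bar undisturbed with its red end at (645,132). I'll check the finger length numerically by projecting into the wrist view.

```bash
python3 - <<'E'
from h import *
s=r.get_state(); p=s["tcp_pos"]; a=np.radians(s["eef_rot"][2]); xt=np.array([np.cos(a),np.sin(a),0]); yt=np.array([np.sin(a),-np.cos(a),0])
m=camera_model("wrist"); pr=lambda q:cv2.projectPoints(np.array(q),np.array(m["rvec"],float),np.array(m["tvec"],float),np.array(m["camera_matrix"]),None)[0].reshape(-1,2)/1.28
print(np.array(m["camera_matrix"])[0,0])
for dz in(-.011,0,.01,.02,.03): print(dz,"front edge x+10, y+-10:",pr([p+xt*.0095+yt*.01+[0,0,dz],p+xt*.0095-yt*.01+[0,0,dz]]).round(0).tolist())
R,t,th,_,_=bayT();P=R@[.11,0]+t; aa=th-np.radians(38.7);ux=np.array([np.cos(aa),np.sin(aa)]);uy=np.array([-ux[1],ux[0]])
for z in(.034,.02,0): print(z,"bar end corners",pr([np.r_[P-.22*ux+uy*.012,z],np.r_[P-.22*ux-uy*.012,z]]).round(0).tolist())
print(s["joints"],s["contact_force"],s["joint_torque"])
E
```

```text
332.78046816357806
-0.011 front edge x+10, y+-10: [[215.0, 165.0], [189.0, 165.0]]
0 front edge x+10, y+-10: [[216.0, 171.0], [188.0, 171.0]]
0.01 front edge x+10, y+-10: [[217.0, 176.0], [187.0, 176.0]]
0.02 front edge x+10, y+-10: [[218.0, 182.0], [186.0, 182.0]]
0.03 front edge x+10, y+-10: [[219.0, 189.0], [185.0, 189.0]]
0.034 bar end corners [[268.0, 148.0], [272.0, 102.0]]
0.02 bar end corners [[262.0, 141.0], [265.0, 99.0]]
0 bar end corners [[255.0, 133.0], [258.0, 96.0]]
[ 3.62729820e+01  2.53524970e+01 -2.49823564e+01  6.49189184e-04
 -3.96684766e+01 -6.83638413e+01] [-0.3880566  -0.04157328 -0.25184631] [-4.38493415e-03 -5.50050616e+01  1.97823197e+01  4.72402319e+00
 -5.88075165e-02 -1.56441633e-04]
```

The wrist views put the fingertips about 28 mm higher than stated, and the free pass over the bar agrees with that. I'll feel for the flap to measure it.

>>> drive_tool:
  increments:
    - [[-1, 0, 0, 0.015, 0], [-1, 0, 0, 0.03, 0], [-1, 0, 0, 0.03, 0]]

```text
time_s: 17.32
tcp_pos: [0.5596, 0.1727, -0.0097]
eef_rot: [180.0, -0.0, -122.1]
contact_force: [-0.2, -0.5, 0.0]
gripper_width: 0.0005
gripper_force: 0.0
```

>>> drive_tool:
  increments:
    - [[-1, 0, 0, 0.015, 0], [-1, 0, 0, 0.03, 0], [-1, 0, 0, 0.03, 0]]

```text
time_s: 17.7
tcp_pos: [0.5597, 0.1728, -0.0131]
eef_rot: [-180.0, 0.0, -122.1]
contact_force: [0.3, -0.5, 1.8]
gripper_width: 0.0004
gripper_force: 0.7
```

>>> drive_tool:
  increments:
    - [[-1, 0, 0, 0.01, 0], [-1, 0, 0, 0.01, 0]]

```text
time_s: 17.95
tcp_pos: [0.5597, 0.1728, -0.0132]
eef_rot: [-180.0, 0.0, -122.1]
contact_force: [-4.6, -0.5, 12.5]
gripper_width: 0.0006
gripper_force: 6.2
```

Contact at TCP z = -0.0132, so the tips are actually 13 mm behind the TCP. Raising to tip height about 22 mm, then pushing.

>>> drive_tool:
  increments:
    - [[-1, 0, 0, -0.1, 0], [-1, 0, 0, -0.19, 0], [-1, 0, 0, -0.19, 0]]

```text
time_s: 18.32
tcp_pos: [0.5605, 0.1733, 0.0097]
eef_rot: [-179.9, 0.1, -122.1]
contact_force: [-0.7, 1.0, -0.1]
gripper_width: 0.0003
gripper_force: 0.0
```

```bash
python3 - <<'E'
from h import *
where(); go(*arc(38.7,.027,.0085)); go(*arc(38.7,.022,.0085)); go(*arc(34,.022,.0085))
E
```

```text
bay [-0.11235259  0.15519044] rad 0.19159117136036902 pos angle 54.09674169657583 tool bar angle 38.53156564181155 z 0.009654579657047115 F [-0.65214525  0.99318025 -0.05819364] 0.0003184096726586251
shift [0.199 0.003 0.01 ] turn 0.0005
shift [0.241 0.003 0.01 ] turn 0.0005
shift [0.367 0.013 0.01 ] turn -0.0126
```

>>> drive_tool:
  increments:
    - [[-1, 0.07, 0, 0.01, 0], [-1, 0.14, 0, 0.01, 0], [-1, 0.19, 0, 0.01, 0], [-1, 0.21, 0.003, 0.01, 0], [-1, 0.23, 0.003, 0.01, 0]]

```text
time_s: 18.95
tcp_pos: [0.5448, 0.1497, 0.0073]
eef_rot: [-180.0, 0.0, -122.1]
contact_force: [-0.3, 0.6, -0.6]
gripper_width: 0.0002
gripper_force: 0.4
```

>>> drive_tool:
  increments:
    - [[-1, 0.03, 0, 0, 0], [-1, 0.06, 0.004, 0, -0.002], [-1, 0.09, 0.007, 0, -0.005], [-1, 0.12, 0.01, 0, -0.009], [-1, 0.15, 0.01, 0, -0.013]]

```text
time_s: 19.58
tcp_pos: [0.534, 0.1348, 0.0073]
eef_rot: [-180.0, 0.0, -117.3]
contact_force: [-0.0, -0.2, 0.8]
gripper_width: 0.0007
gripper_force: 0.4
```

```bash
python3 - <<'E'
from h import *
where(); red()
for a in (28,22,16): go(*arc(a,.022,.0085))
E
```

```text
bay [-0.14293426  0.11992974] rad 0.18658334994101286 pos angle 39.998506456066835 tool bar angle 33.75516821790401 z 0.007325975222769551 F [-0.04369034 -0.19004157  0.81356868] 0.0007226398644393887
top ([217.3, 191.8], [214, 188, 7, 8, 31]) [-0.18235616  0.10451577] 29.818785819240137 0.2101840037358642
shift [ 0.138  0.005 -0.011] turn -0.0162
shift [ 0.301 -0.    -0.011] turn -0.0328
shift [ 0.461 -0.023 -0.011] turn -0.0495
```

The bar follows now. Continuing round the arc.

>>> drive_tool:
  increments:
    - [[-1, 0.07, 0.004, -0.01, -0.008], [-1, 0.14, 0.005, -0.01, -0.016], [-1, 0.21, 0.004, -0.01, -0.023], [-1, 0.28, 0.001, -0.01, -0.031], [-1, 0.35, -0.006, -0.01, -0.038]]

```text
time_s: 20.3
tcp_pos: [0.5154, 0.0973, 0.0085]
eef_rot: [-180.0, 0.0, -103.6]
contact_force: [-0.4, 1.2, 0.0]
gripper_width: 0.0
gripper_force: 0.4
```

```bash
python3 - <<'E'
from h import *
where(); red()
for a in (16,12,10,8): go(*arc(a,.020,.0085))
E
```

```text
bay [-0.16567628  0.08469202] rad 0.1860681811260562 pos angle 27.0756532375005 tool bar angle 20.09087094095613 z 0.008453494688343208 F [-0.43389341  1.1650465   0.00173685] 2.4141985900231718e-05
top ([230.8, 196.1], [229, 192, 5, 8, 17]) [-0.20291435  0.06064755] 16.64048579534043 0.21178375554522028
side ([245.4, 222.9], [243, 221, 6, 5, 21]) [-0.19616226  0.09188678] 25.0994395830025 0.21661674455527394
shift [ 0.127  0.007 -0.001] turn -0.0116
shift [ 0.235  0.007 -0.001] turn -0.0228
shift [ 0.289  0.004 -0.001] turn -0.0283
shift [ 0.343 -0.001 -0.001] turn -0.0339
```

>>> drive_tool:
  increments:
    - [[-1, 0.07, 0.005, 0, -0.006], [-1, 0.13, 0.007, 0, -0.012], [-1, 0.19, 0.008, 0, -0.018], [-1, 0.24, 0.007, 0, -0.024], [-1, 0.28, 0.004, 0, -0.028]]

```text
time_s: 21.02
tcp_pos: [0.5073, 0.0652, 0.0085]
eef_rot: [-180.0, 0.0, -93.6]
contact_force: [-0.1, 2.2, -1.0]
gripper_width: 0.0004
gripper_force: 1.3
```

```bash
python3 - <<'E'
from h import *
where(); red()
for a in (8,6,4,2,0,-2,-4,-6): go(*arc(a,.020,.0085))
E
```

```text
bay [-0.17735072  0.05372619] rad 0.18530995707807174 pos angle 16.853530934952758 tool bar angle 10.085861964357 z 0.008508988870331927 F [-0.13932657  2.21268732 -1.00122047] 0.00038797498014941565
side ([250.0, 214.4], [247, 212, 7, 6, 26]) [-0.20735483  0.05430625] 14.676141989069995 0.2143482969474713
shift [0.068 0.013 0.   ] turn -0.0059
shift [0.122 0.015 0.   ] turn -0.0114
shift [0.177 0.016 0.   ] turn -0.017
shift [0.231 0.016 0.   ] turn -0.0225
shift [0.285 0.013 0.   ] turn -0.0281
shift [0.339 0.008 0.   ] turn -0.0337
shift [0.392 0.002 0.   ] turn -0.0392
shift [ 0.446 -0.007  0.   ] turn -0.0448
```

>>> drive_tool:
  increments:
    - [[-1, 0.015, 0.003, 0, -0.0015], [-1, 0.03, 0.005, 0, -0.003], [-1, 0.045, 0.008, 0, -0.0045], [-1, 0.045, 0.008, 0, -0.0045]]

```text
time_s: 21.62
tcp_pos: [0.506, 0.0595, 0.0086]
eef_rot: [-180.0, 0.0, -92.0]
contact_force: [1.2, 0.9, -0.4]
gripper_width: -0.0001
gripper_force: 1.0
```

>>> drive_tool:
  increments:
    - [[-1, 0.01, 0.001, 0, -0.001], [-1, 0.02, 0.001, 0, -0.002], [-1, 0.03, 0.001, 0, -0.003], [-1, 0.03, 0.001, 0, -0.003]]

```text
time_s: 22.12
tcp_pos: [0.5054, 0.0558, 0.0085]
eef_rot: [180.0, -0.0, -91.0]
contact_force: [1.2, 1.3, 0.7]
gripper_width: 0.0007
gripper_force: 0.9
```

>>> drive_tool:
  increments:
    - [[-1, 0.01, 0.001, 0, -0.001], [-1, 0.02, 0.001, 0, -0.002], [-1, 0.03, 0.001, 0, -0.003], [-1, 0.03, 0.001, 0, -0.003]]

```text
time_s: 22.62
tcp_pos: [0.505, 0.0521, 0.0084]
eef_rot: [180.0, -0.0, -89.9]
contact_force: [-0.4, 2.8, 1.4]
gripper_width: 0.0006
gripper_force: 0.8
```

>>> drive_tool:
  increments:
    - [[-1, 0.01, 0.001, 0, -0.001], [-1, 0.02, 0.001, 0, -0.002], [-1, 0.03, 0.001, 0, -0.003], [-1, 0.03, 0.001, 0, -0.003]]

```text
time_s: 23.12
tcp_pos: [0.5048, 0.0485, 0.0083]
eef_rot: [180.0, -0.0, -88.8]
contact_force: [-0.5, 1.7, 1.4]
gripper_width: 0.0006
gripper_force: 0.8
```

>>> drive_tool:
  increments:
    - [[-1, 0.01, 0.001, 0, -0.001], [-1, 0.02, 0.001, 0, -0.002], [-1, 0.025, 0.001, 0, -0.0025], [-1, 0.025, 0.001, 0, -0.0025]]

```text
time_s: 23.62
tcp_pos: [0.5048, 0.0455, 0.0083]
eef_rot: [180.0, -0.0, -87.9]
contact_force: [-1.1, 1.6, 0.3]
gripper_width: 0.0008
gripper_force: 0.8
```

>>> drive_tool:
  increments:
    - [[-1, 0.01, 0.001, 0, -0.001], [-1, 0.02, 0.001, 0, -0.002], [-1, 0.025, 0.001, 0, -0.0025], [-1, 0.025, 0.001, 0, -0.0025]]

```text
time_s: 24.12
tcp_pos: [0.5052, 0.0427, 0.0084]
eef_rot: [-180.0, -0.0, -87.0]
contact_force: [-0.2, 1.0, -1.1]
gripper_width: 0.0005
gripper_force: 0.5
```

>>> drive_tool:
  increments:
    - [[-1, 0.01, 0.001, 0, -0.001], [-1, 0.02, 0.001, 0, -0.002], [-1, 0.025, 0.001, 0, -0.0025], [-1, 0.025, 0.001, 0, -0.0025]]

```text
time_s: 24.62
tcp_pos: [0.5052, 0.0397, 0.0085]
eef_rot: [-180.0, -0.0, -86.1]
contact_force: [-1.0, 2.4, -1.0]
gripper_width: 0.0009
gripper_force: 0.9
```

```bash
python3 -c "
from h import *
where();red()
go(*arc(0,.0215,.0085))"
```

```text
bay [-0.18227924  0.02860074] rad 0.1845094140118725 pos angle 8.917355167231342 tool bar angle 2.5449015506070864 z 0.008492041580201982 F [-0.98825115  2.40029209 -0.97669969] 0.0009092734509594733
side ([252.3, 207.8], [249, 205, 6, 6, 19]) [-0.21199426  0.02484092] 6.683287780260829 0.213444698180856
shift [ 0.06  0.02 -0.  ] turn -0.0071
```

>>> drive_tool:
  increments:
    - [[-1, 0.01, 0.001, 0, -0.001], [-1, 0.02, 0.001, 0, -0.002], [-1, 0.025, 0.002, 0, -0.0025], [-1, 0.025, 0.002, 0, -0.0025]]

```text
time_s: 25.22
tcp_pos: [0.5051, 0.0366, 0.0085]
eef_rot: [-180.0, -0.0, -85.2]
contact_force: [-1.1, 0.7, -0.6]
gripper_width: 0.0007
gripper_force: 0.9
```

>>> drive_tool:
  increments:
    - [[-1, 0.01, 0.001, 0, -0.001], [-1, 0.02, 0.001, 0, -0.002], [-1, 0.025, 0.002, 0, -0.0025], [-1, 0.025, 0.002, 0, -0.0025]]

```text
time_s: 25.72
tcp_pos: [0.5052, 0.0337, 0.0085]
eef_rot: [-180.0, -0.0, -84.3]
contact_force: [-1.1, 1.4, -0.3]
gripper_width: 0.0004
gripper_force: 0.9
```

>>> drive_tool:
  increments:
    - [[-1, 0.01, 0.001, 0, -0.001], [-1, 0.02, 0.001, 0, -0.002], [-1, 0.025, 0.002, 0, -0.0025], [-1, 0.025, 0.002, 0, -0.0025]]

```text
time_s: 26.22
tcp_pos: [0.5052, 0.0306, 0.0085]
eef_rot: [180.0, -0.0, -83.4]
contact_force: [-1.1, 2.2, -0.2]
gripper_width: 0.0001
gripper_force: 0.9
```

>>> drive_tool:
  increments:
    - [[-1, 0.01, 0.001, 0, -0.001], [-1, 0.02, 0.001, 0, -0.002], [-1, 0.02, 0.001, 0, -0.002]]

```text
time_s: 26.6
tcp_pos: [0.5052, 0.0287, 0.0085]
eef_rot: [-180.0, 0.0, -82.7]
contact_force: [-4.0, 5.6, 0.8]
gripper_width: 0.0006
gripper_force: 3.0
```

Pad contact at 5.6 N. Half-millimetre steps from here.

>>> drive_tool:
  increments:
    - [[-1, 0.004, 0, 0, 0], [-1, 0.004, 0, 0, 0]]

```text
time_s: 26.85
tcp_pos: [0.5053, 0.0282, 0.0085]
eef_rot: [-180.0, 0.0, -82.7]
contact_force: [-3.6, 5.7, 0.6]
gripper_width: 0.0008
gripper_force: 2.9
```

>>> drive_tool:
  increments:
    - [[-1, 0.004, 0, 0, 0], [-1, 0.004, 0, 0, 0]]

```text
time_s: 27.1
tcp_pos: [0.5053, 0.0279, 0.0084]
eef_rot: [-180.0, 0.0, -82.7]
contact_force: [-3.4, 6.9, 1.0]
gripper_width: 0.0005
gripper_force: 3.6
```

>>> drive_tool:
  increments:
    - [[-1, 0.004, 0, 0, 0], [-1, 0.004, 0, 0, 0]]

```text
time_s: 27.35
tcp_pos: [0.5053, 0.0276, 0.0085]
eef_rot: [-180.0, 0.0, -82.7]
contact_force: [-4.6, 7.8, 1.2]
gripper_width: 0.0004
gripper_force: 4.2
```

>>> drive_tool:
  increments:
    - [[-1, 0.004, 0, 0, 0], [-1, 0.004, 0, 0, 0]]

```text
time_s: 27.6
tcp_pos: [0.5054, 0.0272, 0.0084]
eef_rot: [-180.0, 0.1, -82.7]
contact_force: [-5.9, 9.1, 1.9]
gripper_width: 0.0004
gripper_force: 4.7
```

>>> drive_tool:
  increments:
    - [[-1, 0.003, 0.004, 0, 0], [-1, 0.003, 0.004, 0, 0]]

```text
time_s: 27.85
tcp_pos: [0.5054, 0.0271, 0.0085]
eef_rot: [-179.9, 0.1, -82.6]
contact_force: [-3.2, 9.3, 0.1]
gripper_width: 0.0003
gripper_force: 4.9
```

```bash
python3 - <<'E'
from h import *
where(); s=r.get_state(); print(s["contact_force"],s["moment"],s["gripper_force"])
E
```

```text
bay [-0.18350624  0.01607788] rad 0.18420922206225526 pos angle 5.0071762325124585 tool bar angle -0.9030298103284409 z 0.008471944478671875 F [-3.24354279  9.25133223  0.13441629] 0.0002815766947581106
[-3.24354279  9.25133223  0.13441629] [3.51511274 1.42522487 0.11811207] 4.941510166972876
```

>>> drive_tool:
  increments:
    - [[-1, 0.003, 0.003, 0, 0], [-1, 0.003, 0.003, 0, 0]]

```text
time_s: 28.1
tcp_pos: [0.5054, 0.0269, 0.0085]
eef_rot: [-179.9, 0.1, -82.6]
contact_force: [-2.6, 9.6, -0.7]
gripper_width: 0.0004
gripper_force: 5.2
```

>>> drive_tool:
  increments:
    - [[-1, 0.003, 0.001, 0, 0], [-1, 0.003, 0.001, 0, 0]]

```text
time_s: 28.35
tcp_pos: [0.5054, 0.0266, 0.0085]
eef_rot: [-179.9, 0.1, -82.6]
contact_force: [-1.8, 9.8, -1.4]
gripper_width: 0.0007
gripper_force: 5.4
```

Contact force is about 10 N. Testing for the catch: I back off 1.5 mm and watch whether the bar follows.

>>> drive_tool:
  increments:
    - [[-1, -0.006, 0, 0, 0], [-1, -0.012, 0, 0, 0], [-1, -0.012, 0, 0, 0]]

```text
time_s: 28.72
tcp_pos: [0.5053, 0.0277, 0.0085]
eef_rot: [-179.9, 0.1, -82.6]
contact_force: [-1.3, 7.9, -1.9]
gripper_width: 0.0007
gripper_force: 4.0
```

>>> drive_tool:
  increments:
    - [[-1, -0.006, 0, 0, 0], [-1, -0.012, 0, 0, 0], [-1, -0.012, 0, 0, 0]]

```text
time_s: 29.1
tcp_pos: [0.5051, 0.0284, 0.0086]
eef_rot: [-179.9, 0.0, -82.6]
contact_force: [0.7, 3.3, -2.3]
gripper_width: 0.0002
gripper_force: 1.8
```

>>> drive_tool:
  increments:
    - [[-1, -0.006, 0, 0, 0], [-1, -0.012, 0, 0, 0], [-1, -0.012, 0, 0, 0]]

```text
time_s: 29.48
tcp_pos: [0.5039, 0.0292, 0.0084]
eef_rot: [180.0, -0.0, -82.7]
contact_force: [1.1, -0.0, 0.4]
gripper_width: 0.0004
gripper_force: 0.0
```

>>> drive_tool:
  increments:
    - [[-1, -0.006, 0, 0, 0], [-1, -0.012, 0, 0, 0], [-1, -0.012, 0, 0, 0]]

```text
time_s: 29.85
tcp_pos: [0.504, 0.031, 0.0085]
eef_rot: [180.0, -0.0, -82.7]
contact_force: [-1.3, -0.0, 1.0]
gripper_width: 0.0005
gripper_force: 0.0
```

Contact ended abruptly, which suggests the bar is caught. I'll push once more and check for a steep rise from zero.

>>> drive_tool:
  increments:
    - [[-1, 0.008, 0, 0, 0], [-1, 0.012, 0, 0, 0], [-1, 0.012, 0, 0, 0]]

```text
time_s: 30.22
tcp_pos: [0.5042, 0.0294, 0.0085]
eef_rot: [180.0, -0.0, -82.7]
contact_force: [-0.1, 1.1, -0.6]
gripper_width: 0.0002
gripper_force: 0.0
```

>>> drive_tool:
  increments:
    - [[-1, 0.006, 0, 0, 0], [-1, 0.006, 0, 0, 0]]

```text
time_s: 30.48
tcp_pos: [0.5043, 0.0288, 0.0085]
eef_rot: [-180.0, -0.0, -82.7]
contact_force: [-0.6, -0.3, -0.1]
gripper_width: 0.0003
gripper_force: 0.0
```

>>> drive_tool:
  increments:
    - [[-1, 0.006, 0, 0, 0], [-1, 0.006, 0, 0, 0]]

```text
time_s: 30.72
tcp_pos: [0.5044, 0.0283, 0.0085]
eef_rot: [-180.0, 0.0, -82.7]
contact_force: [-1.1, 2.7, 0.4]
gripper_width: 0.0007
gripper_force: 1.4
```

>>> drive_tool:
  increments:
    - [[-1, 0.004, 0, 0, 0], [-1, 0.004, 0, 0, 0]]

```text
time_s: 30.98
tcp_pos: [0.5045, 0.028, 0.0085]
eef_rot: [-180.0, 0.0, -82.7]
contact_force: [-1.9, 5.4, 1.3]
gripper_width: 0.0004
gripper_force: 2.6
```

The bar stayed 2 mm inside the first pad contact and rises stiffly from zero, so the pawl has caught. Retreating.

>>> drive_tool:
  increments:
    - [[-1, -0.05, 0, 0, 0], [-1, -0.2, 0, 0, 0], [-1, -0.4, 0, 0, 0], [-1, -0.5, 0, 0, 0], [-1, -0.5, 0, 0, 0]]

```text
time_s: 31.6
tcp_pos: [0.4967, 0.0881, 0.0085]
eef_rot: [-180.0, -0.0, -82.6]
contact_force: [0.8, -0.3, 0.6]
gripper_width: 0.0005
gripper_force: 0.0
```

>>> drive_tool:
  increments:
    - [[-1, 0, 0, -0.4, 0], [-1, 0, 0, -0.8, 0], [-1, 0, 0, -1, 0], [-1, 0, 0, -1, 0]]

```text
time_s: 32.1
tcp_pos: [0.4979, 0.0873, 0.1305]
eef_rot: [-179.8, 0.1, -82.7]
contact_force: [0.3, -0.2, -0.7]
gripper_width: 0.0004
gripper_force: 0.0
```

>>> drive_tool:
  increments:
    - [[-1, -0.4, 0, -0.2, 0], [-1, -0.8, 0, -0.4, 0], [-1, -1, 0, -0.5, 0], [-1, -1, 0, -0.5, 0]]

```text
time_s: 32.6
tcp_pos: [0.4814, 0.2073, 0.1881]
eef_rot: [180.0, 0.0, -82.6]
contact_force: [-0.3, -0.6, -1.6]
gripper_width: 0.0008
gripper_force: 0.0
```

```bash
python3 - <<'E'
from h import *
where(); red()
t=capture("top");R,T,th,_,_=bayT()
# tin lid: bright low-sat blob near expected
h=cv2.cvtColor(t,cv2.COLOR_RGB2HSV).astype(int)
m=np.zeros(t.shape[:2]); 
b=blobs((h[...,1]<60)&(h[...,2]>150),60)
print([(x[0],x[1],(R.T@(onz("top",x[0],.086)[:2]-T)).round(3)) for x in b if 200<x[0][0]<300 and 110<x[0][1]<215])
for k in range(2): print(r.get_state()["contact_force"])
E
```

```text
bay [-0.18713003  0.19787496] rad 0.2723456426881817 pos angle 46.598627536867255 tool bar angle -0.9845766549607973 z 0.18814049165196547 F [-0.33572058 -0.582605   -1.61487582] 0.0007511884440693447
top ([251.2, 194.4], [248, 190, 7, 10, 55]) [-0.20584161 -0.00886361] -2.46565168587779 0.2060323568900688
[([267.3, 145.4], [253, 131, 29, 33, 635], array([ 0.053, -0.083])), ([245.5, 167.9], [236, 133, 31, 70, 578], array([-0.014, -0.001]))]
[-0.42775806  0.05093792  0.20558241]
[-0.42775806  0.05093792  0.20558241]
```

```bash
python3 -c "
from plant import job
print(job.close_job())"
```

```text
the job is handed in; nothing more can be done
None
```

The green tin stands upright and released on the bay floor; the bar is shut and stayed put once I let go, push peaked near 11 N, and the pawl catch was judged by feel, not seen; job handed in at about 33 s.

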